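# Pry open the setting unit's cover and zero its length dial

### The job

Take the orange-handled pry blade from the green mat and use its thin steel end to lever up the clear hinged cover of the blue setting unit until the cover stands fully open; do not touch the cover with the gripper itself. Lay the blade back down flat on the green mat, turn the black dial that was under the cover until its pointer stands at the red zero mark, and leave the cover open. Leave the roll of tape and the metal parts in the grey tray where they are.

Things in the scene. Friction and masses are not known exactly. Their poses are not given: they have to be found in the camera images.
- unit: fixed blue unit, 210 mm square. Origin: centre of its underside, on the table; x horizontal, from its low front (on the robot's right) to its back, z up. Its top slopes up 25 degrees to the back: u = (0.906, 0, 0.423) up-slope, v = y, n = (-0.423, 0, 0.906) outward; u, v, n are measured from the slope's middle at (0, 0, 0.135). It ends at u = -100 mm.
- pry_slot (a point): middle of the mouth of the pry slot (u = -75, n = 25 mm; axes as unit): a gap 10 mm high (n 20 to 30 mm) under the cover's lip, 20 mm deep (u -75 at the lip to -55 mm at the frame wall), open along the whole front. Its floor is a grey ledge, 178 mm wide, reaching out from the wall to u = -100 mm.
- well (a point): middle of the floor of the well under the cover (u = 20, n = 0; axes as unit): 138 mm along u (-48 to 90 mm), 162 mm along v, with walls up to n = 30 mm, on which the cover lies when shut. The dial stands in it.
- cover (a joint): opening angle of the cover in rad: 0 shut, 1.9 at its stop (standing upright from the slope and leaning back a little). A stiff hinge: it stays where it is left, and about 2 N at the lip moves it. The cover is a clear plate 160 mm (along the slope) x 180 mm x 5 mm with a black bar along its lip, 0.13 kg.
- cover_lip (a point): middle of the lower edge of the cover's front lip; moves with the cover. Axes of the cover: x from lip to hinge, y along the lip, z out of the cover (shut: x = u, z = n).
- cover_hinge (a point): middle of the cover's hinge axis (along the unit's y), at u = 85, n = 30 mm; 160 mm from the lip. Axes as unit.
- dial (a joint): angle of the dial's pointer in rad: 0 when it points up-slope at the long red zero mark on the white scale, positive anticlockwise as seen facing the dial (right-handed about n). Turns from -2 to 2 rad, stays where it is left.
- dial_top (a point): centre of the top of the dial: a black round knob 50 mm in diameter, standing from n = 3 to 24 mm on the slope at u = 10, v = 0 mm, with a white line and an orange pointer. x: the pointer's direction, z: the turning axis n.
- mat: fixed green mat 260 x 120 x 4 mm, long along its x. Origin: centre of its underside, on the table. It lies to the left or the right of the unit.
- blade: pry blade, 175 mm long, 0.12 kg. Orange handle 100 mm long (x -50 to 50 mm), 22 mm wide (y), 22 mm high (z 0 to 22 mm); a steel blade 28 mm wide and 3 mm thick sticks out of it along +x at z = 11 mm, to x = 125 mm. Origin: centre of the handle's underside; x towards the tip.
- blade_tip (a point): middle of the blade's tip edge, 125 mm from the handle's middle, 11 mm above the handle's underside; axes of the blade.
- tape: bystander: yellow roll of tape 100 mm across, 25 mm high, lying flat in front of the unit; origin under its middle.
- bush: bystander: brass bush 36 mm across, 35 mm high, standing in the grey tray; origin under its middle.
- roller: bystander: aluminium roller 40 mm across, 40 mm high, standing in the grey tray; origin under its middle.
- tray: fixed grey parts tray 200 x 120 x 45 mm, on the other side of the unit from the mat; holds the bush and the roller, which stand up to 45 mm above the table. Origin: centre of its underside.
Mind the look-alikes: they are no part of the job. Leave any turquoise or yellow look-alike of the blade alone.

How it is judged:
On the way, in this order (a step that is already met when the one before it is completed fails the run):
1. the blade levers the cover up off its frame (contact force between blade and cover above 0.2 N and value of joint cover above 0.12 rad), for 0.1 s.
2. the cover stands open (1.6 rad or more) (value of joint cover above 1.6 rad), for 0.2 s.
3. the dial's pointer stands at zero, within 0.09 rad (value of joint dial between -0.09 and 0.09 rad and value of joint cover above 1.6 rad), for 0.2 s.
At the end, for the whole second after the job is handed in: The cover stands open at 1.6 rad or more, the dial is within 0.09 rad (5 degrees) of zero, and the blade lies still and level (within 10 degrees) on the green mat, the middle of its handle over the mat (all of step 3 and x of blade in the frame of mat between -0.125 and 0.125 m and y of blade in the frame of mat between -0.06 and 0.06 m and z of blade in the frame of mat below 0.035 m and angle between blade's own x axis and vertical between 1.4 and 1.74 rad and linear speed of blade below 0.02 m/s); the robot touches nothing.
It fails at once if the gripper itself touches the cover (contact force between the fingers and cover above 1 N).
It fails at once if tape pushed more than 40 mm (distance of tape from where it was at the start of the episode above 0.04 m).
It fails at once if bush pushed more than 40 mm (distance of bush from where it was at the start of the episode above 0.04 m).
It fails at once if roller pushed more than 40 mm (distance of roller from where it was at the start of the episode above 0.04 m).
It also fails if it takes over 72 s, if anything falls off the work surface, if the arm or the gripper's body presses on something with over 40 N, if the wrist force passes 120 N, or if a joint passes its speed limit or range.

### The arm

A 6-joint arm with a two-finger parallel gripper is mounted at the origin on the work surface. World frame = base frame: x ahead of the robot, y to its left, z up, the work surface at z = 0. Lengths are in m, angles in rad, forces in N, time in s.
With the tool pointing down it reaches from about 0.375 to 0.9 m from the base axis. Payload 3.1 kg.
Tool frame: the origin (TCP) lies on the centre line of the jaws, within the pads' length; the fingertips stand 19 mm ahead of it and the grasp point (between the pads) is the TCP; z points along the fingers, y is the line along which they close (so a half turn about z gives the same grasp; the last joint's range is limited). The gripper opens to 85 mm and grips with 20 to 120 N. Pads are 22 mm wide; open, the fingers measure 114 mm over their backs; the gripper's body (76 mm by 85 mm) begins 54 mm behind the grasp point. The pads swing forward as they close: fully open they stand 13 mm farther back than shut.
Start: joints at [-1.389, 0.527, 1.433, -0, 1.181, -0.178], TCP at [0.221, -0.585, 0.25] pointing down, gripper open.
Joint ranges: [-3.08, 3.08], [-0.75, 2.2], [0.22, 2.44], [-1.43, 4.57], [0, 2.65], [-2.85, 2.85]. Speed limits (rad/s): [2.79, 2.79, 3.14, 3.14, 3.14, 3.14].

### API

Orientations are given as a unit quaternion [x, y, z, w].
In Python, from station import manip, cams, sign_off gives the robot as it stands.
- The arm moves only by the tool carry_out, never from a script. Its argument "targets" is a list that holds one entry, the list of rows, each a list of 7 numbers: the shift along the tool's x, y, z in cm, then the turn, a rotation vector about the tool's x, y, z in degrees, then the finger opening in cm, from 0 to 8.54. A call has 1 to 12 rows; each row is the pose to reach, as a shift and turn from the pose commanded when the call began, along the tool's axes at that moment; what a row does not reach only later rows make up. A row lasts 1/12 s, in which the tool goes at most 41.7 mm and 7.16 degrees, less where a joint would pass 70% of its speed; a pose out of reach is approached as far as the arm can. A call with a gripper value outside its range is refused whole. The fingers move at their own pace and stop on an object; "force" is the grip in N (left out, the last holds). Time passes only in rows, so rows that repeat a pose let the fingers close. It gives the time, the measured TCP pose, the force, the opening and the grip force at its end, in the units of the state.
- manip.sense(): the state, without advancing time (a new reading comes with each control period).
- cams.snapshot(name): name is "side" or "top" or "wrist"; returns the picture (400x640x3 uint8, red, green, blue); there is no depth.
- cams.camera_info(name): a dict with "K" (3x3 intrinsics, pixels), "T" (4x4, takes a point from camera to world coordinates). Camera axes: x right, y down, z forward; pixel columns grow to the right and rows downward; lengths in m; the calibration is good to about 2 mm. A picture is of the moment at which its call begins: read the wrist's pose just before it. camera_info takes no time and is no camera call; for the wrist camera it gives the pose at the moment of the call.
- sign_off(): hands the job in; it is judged then, once.
The state is a dict: "t": time; "q": joint angles; "qd": joint speeds; "tau": joint torques, N m; "tcp_pos": TCP position; "tool_rot": TCP orientation; "force": force on the tool from outside, world axes, zero at the start; "ft_torque": the same for the moment, N m; "finger_gap": opening from 0.0 (shut) to 1.0 (fully open); "gripper_force": force on a finger pad.
Only numpy, scipy, OpenCV 4.12 (cv2) and the standard library are available. Lean on these libraries where they do the work, as an engineer would, in place of code of your own. Each camera call takes 0.05 s, during which the arm holds its last target. There are 200 camera calls.

## Working session

There is one attempt and no reset: what is moved stays moved. The work goes in short steps, Python scripts to look and compute and a tool call to move; the robot and the scene stay as the last step left them, time stands still between calls to the robot, and variables do not carry over. Pictures are saved under pics/ and viewed, at most 10 in all, crops included, and the job is handed in when it is done.

Besides the shell and the picture viewer there is one more tool, called by a JSON object that holds its "fn" and its "kwargs", one argument or row to a line. carry_out: Moves the arm, as the interface text tells. Its arguments: {"type":"object","properties":{"targets":{"type":"array"},"force":{"type":"number"}},"required":["targets"]}

```bash
mkdir -p pics; ls
python3 - <<'E'
from station import manip,cams
import cv2,numpy as np
s=manip.sense();print(s['t'],s['tcp_pos'],s['tool_rot'],s['finger_gap'])
for n in('top','side'):
    im=cams.snapshot(n);cv2.imwrite(f'pics/{n}0.png',im[:,:,::-1]);i=cams.camera_info(n);print(n,np.round(i['K'],1).tolist(),np.round(i['T'],3).tolist())
E
```

```text
pics
0.0 [ 0.2205446  -0.58406462  0.24932865] [ 9.83771623e-01  1.79421790e-01  1.85027362e-05 -1.10259435e-03] 0.9971314240135799
top [[507.4, 0.0, 324.2], [0.0, 507.4, 202.6], [0.0, 0.0, 1.0]] [[0.026, -0.987, 0.159, 0.24], [-1.0, -0.026, 0.002, 0.118], [0.002, -0.159, -0.987, 1.864], [0.0, 0.0, 0.0, 1.0]]
side [[380.5, 0.0, 323.6], [0.0, 380.5, 200.4], [0.0, 0.0, 1.0]] [[0.984, -0.098, 0.148, 0.319], [-0.177, -0.535, 0.826, -1.004], [-0.002, -0.839, -0.544, 0.897], [0.0, 0.0, 0.0, 1.0]]
```

View pics/top0.png

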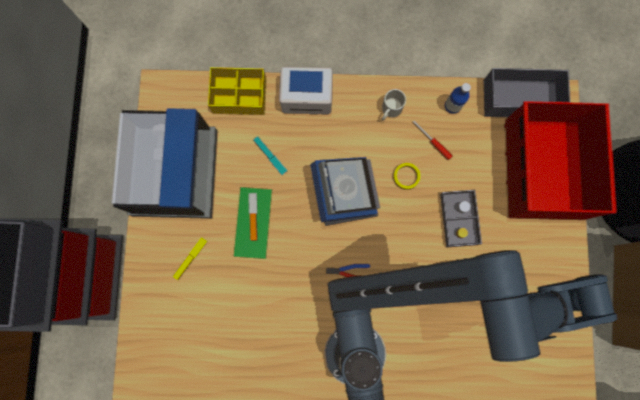

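View pics/side0.png

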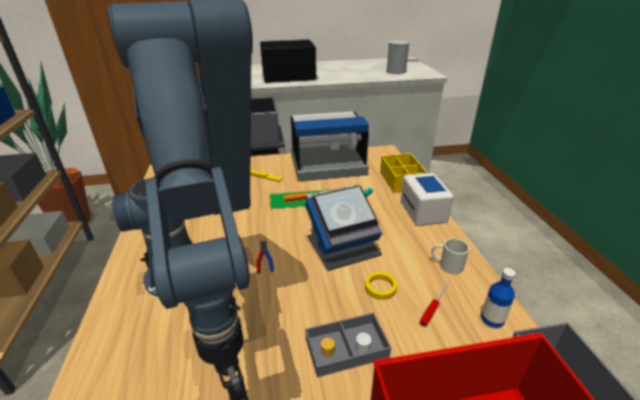

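The top view shows the orange-handled blade at about (253,222), steel end up at (253,200), on the green mat (253,223). The unit is at (345,190), with the tape at (407,176) to its right and the tray at (460,218).

Candidates for the blade:
- orange one on the mat, (253,222): this is the one, by handle colour and by lying on the mat
- turquoise look-alike at (270,155)
- yellow look-alike at (190,258)
- red screwdriver at (435,140)

```bash
cat > h.py <<'E'
from station import manip,cams
import cv2,numpy as np
from scipy.spatial.transform import Rotation as R
def shot(n):
    i=cams.camera_info(n);im=cams.snapshot(n);return im,np.array(i['K']),np.array(i['T'])
def ray(K,T,px,z):
    d=T[:3,:3]@np.linalg.solve(K,[px[0],px[1],1.]);o=T[:3,3];return o+d*(z-o[2])/d[2]
def proj(K,T,p):
    c=T[:3,:3].T@(np.asarray(p)-T[:3,3]);c=K@c;return c[:2]/c[2]
def mask(im,lo,hi):
    return cv2.inRange(cv2.cvtColor(im,cv2.COLOR_RGB2HSV),lo,hi)
def blobs(m,mn=20):
    n,l,s,c=cv2.connectedComponentsWithStats(m);return [(s[i,4],c[i],cv2.minAreaRect(np.argwhere(l==i)[:,::-1].astype(np.float32))) for i in range(1,n) if s[i,4]>mn]
def axis(im,m,K,T,z,a=None):
    pass
E
python3 - <<'E'
from h import *
im,K,T=shot('top')
for nm,lo,hi,z in(('green',(45,120,60),(75,255,255),.004),('orange',(8,170,120),(18,255,255),.026),('blue',(100,120,40),(120,255,255),.1),('tape',(25,150,100),(32,255,255),.02)):
    for a,c,r in blobs(mask(im,lo,hi)):
        b=cv2.boxPoints(r);print(nm,a,c.round(1),'w',ray(K,T,c,z).round(3)[:2],[ray(K,T,p,z).round(3)[:2].tolist() for p in b])
i=cams.camera_info('wrist');s=manip.sense();Tw=np.array(i['T']);Rt=R.from_quat(s['tool_rot']).as_matrix()
print('cam in tool',(Rt.T@Tw[:3,:3]).round(3).tolist(),Rt.T@(Tw[:3,3]-s['tcp_pos']),np.array(i['K']).round(0).tolist());print(Rt.round(3))
c=np.hstack([im[170:270,220:300],im[140:240,300:380]]);cv2.imwrite('pics/crop.png',cv2.resize(c,None,fx=5,fy=5,interpolation=cv2.INTER_CUBIC)[:,:,::-1])
E
```

```text
green 1757 [252.3 224.6] w [0.45  0.384] [[0.334, 0.448], [0.592, 0.438], [0.584, 0.32], [0.326, 0.332]]
orange 141 [253.1 226.7] w [0.44  0.378] [[0.486, 0.392], [0.487, 0.372], [0.395, 0.364], [0.394, 0.383]]
blue 592 [305.7  81.1] w [0.972 0.201] [[1.006, 0.259], [1.009, 0.146], [0.935, 0.144], [0.932, 0.257]]
blue 179 [459.1  96.6] w [ 0.928 -0.36 ] [[0.919, -0.323], [0.966, -0.351], [0.936, -0.398], [0.889, -0.37]]
blue 2934 [178.  158.4] w [0.669 0.647] [[0.495, 0.702], [0.856, 0.703], [0.85, 0.589], [0.49, 0.592]]
blue 359 [338.7 204.9] w [0.516 0.07 ] [[0.566, 0.238], [0.677, 0.148], [0.497, -0.063], [0.39, 0.027]]
blue 62 [353.7 266.5] w [0.303 0.014] [[0.301, 0.062], [0.316, -0.035], [0.306, -0.036], [0.291, 0.061]]
tape 41 [212.3  71.4] w [1.035 0.564] [[1.019, 0.595], [1.073, 0.556], [1.054, 0.532], [1.0, 0.571]]
tape 1419 [237.7  90.2] w [0.962 0.463] [[1.048, 0.581], [1.054, 0.366], [0.897, 0.359], [0.892, 0.572]]
tape 280 [407.  175.4] w [ 0.646 -0.183] [[0.692, -0.135], [0.695, -0.232], [0.6, -0.231], [0.598, -0.135]]
tape 61 [462.  232.4] w [ 0.439 -0.384] [[0.451, -0.37], [0.452, -0.399], [0.426, -0.398], [0.426, -0.369]]
tape 358 [190.1 257.1] w [0.324 0.601] [[0.254, 0.664], [0.402, 0.568], [0.385, 0.543], [0.238, 0.639]]
cam in tool [[0.0, -0.955, -0.298], [1.0, 0.0, 0.001], [-0.001, -0.298, 0.955]] [ 0.07551253 -0.00039976 -0.12339419] [[294.0, 0.0, 324.0], [0.0, 294.0, 199.0], [0.0, 0.0, 1.0]]
[[ 0.936  0.353 -0.   ]
 [ 0.353 -0.936  0.002]
 [ 0.    -0.002 -1.   ]]
```

View pics/crop.png

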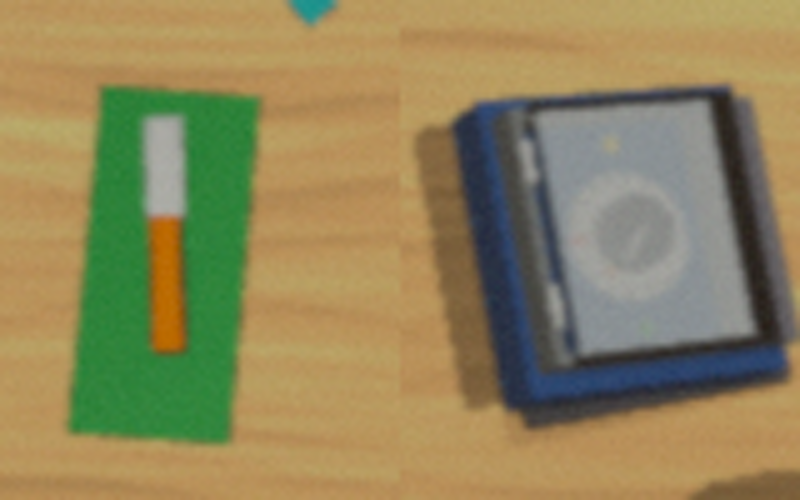

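The crop confirms the choice. The orange handle runs from about (253,213) to (254,240), with the steel end pointing up the image on the green mat. The unit's black lip is on its right side, and the dial is at about (347,187). I'll fly over the unit for a close look.

{"fn": "carry_out", "kwargs": {
  "targets": [
    [[52,-45,-13,0,0,11,8.5],[52,-45,-13,0,0,11,8.5],[52,-45,-13,0,0,11,8.5],[52,-45,-13,0,0,11,8.5],[52,-45,-13,0,0,11,8.5],[52,-45,-13,0,0,11,8.5],[52,-45,-13,0,0,11,8.5],[52,-45,-13,0,0,11,8.5],[52,-45,-13,0,0,11,8.5],[52,-45,-13,0,0,11,8.5],[52,-45,-13,0,0,11,8.5],[52,-45,-13,0,0,11,8.5]]
  ]
}}

```text
t: 1.15
tcp_pos: [0.4551, -0.1507, 0.3435]
tool_rot: [0.996, 0.084, -0.0, -0.0]
force: [0.5, 0.3, 0.7]
finger_gap: 0.996
gripper_force: 0.0
```

{"fn": "carry_out", "kwargs": {
  "targets": [
    [[0,0,0,0,0,0,8.5]]
  ]
}}

```text
t: 1.23
tcp_pos: [0.4574, -0.1467, 0.3447]
tool_rot: [0.996, 0.088, 0.002, -0.001]
force: [0.0, -0.6, 0.0]
finger_gap: 0.998
gripper_force: 0.0
```

{"fn": "carry_out", "kwargs": {
  "targets": [
    [[11.5,-15,-3.5,0,0,0,8.5],[11.5,-15,-3.5,0,0,0,8.5],[11.5,-15,-3.5,0,0,0,8.5],[11.5,-15,-3.5,0,0,0,8.5],[11.5,-15,-3.5,0,0,0,8.5],[11.5,-15,-3.5,0,0,0,8.5],[11.5,-15,-3.5,0,0,0,8.5],[11.5,-15,-3.5,0,0,0,8.5]]
  ]
}}

```text
t: 1.9
tcp_pos: [0.5422, 0.0138, 0.3775]
tool_rot: [0.996, 0.084, -0.001, 0.0]
force: [0.1, 0.0, -0.5]
finger_gap: 0.998
gripper_force: 0.0
```

Run:
```python
from h import *
im,K,T=shot('wrist');s=manip.sense();print(s['tcp_pos'],s['q'],T.round(4).tolist())
np.savez('w1.npz',im=im,K=K,T=T)
cv2.imwrite('pics/w1.png',im[:,:,::-1])
```

```text
[0.54212847 0.01336033 0.37751661] [-1.81165348e-01  2.87334506e-01  1.46481864e+00 -6.58036519e-04
  1.39118587e+00  1.22206076e+00] [[0.1683, -0.9405, -0.2952, 0.6168], [-0.9857, -0.1604, -0.0512, 0.0268], [0.0008, 0.2996, -0.9541, 0.5008], [0.0, 0.0, 0.0, 1.0]]
```

View pics/w1.png

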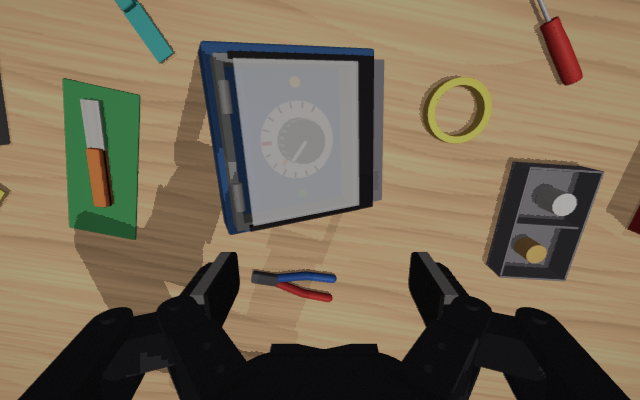

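The wrist view shows the unit at about x 200–383, y 42–234, with the black lip bar at x≈367 and the grey ledge at x≈379. The dial is at (297,140), pointing down-left, and the blade is at (97,150). I'll enlarge the unit to read its corners.

Run:
```python
from h import *
d=np.load('w1.npz');c=d['im'][35:235,345:395];e=d['im'][100:185,250:345]
a=cv2.resize(c,None,fx=3,fy=3,interpolation=cv2.INTER_CUBIC);a=cv2.resize(c,(300,600),interpolation=cv2.INTER_CUBIC)
b=cv2.resize(e,None,fx=5,fy=5,interpolation=cv2.INTER_CUBIC);b=cv2.copyMakeBorder(b,0,175,0,0,cv2.BORDER_CONSTANT)
cv2.imwrite('pics/w1c.png',np.hstack([a,b])[:,:,::-1])
```

```text
(no output)
```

View pics/w1c.png

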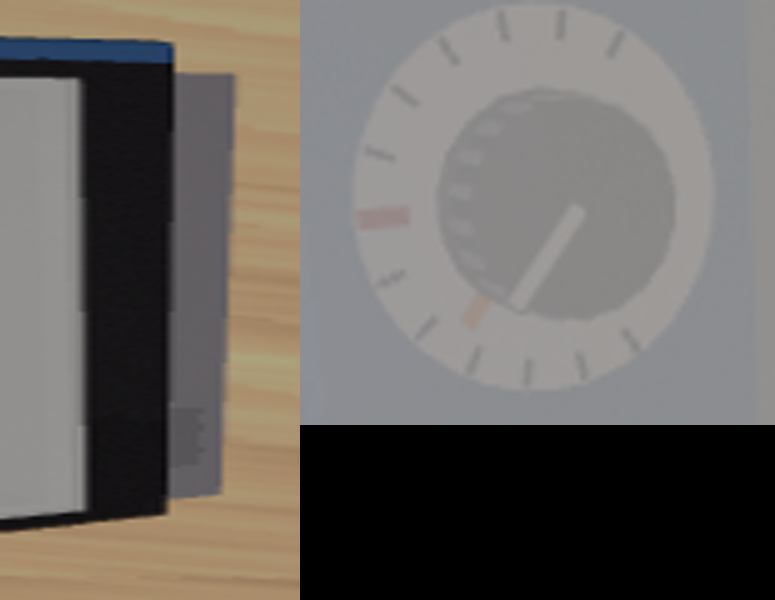

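```bash
cat >> h.py <<'E'
U=lambda u,v,n:np.array([.9063*u-.4226*n,v,.135+.4226*u+.9063*n])
def W(P,p):
    c,s=np.cos(P[2]),np.sin(P[2]);return np.array([P[0]+c*p[0]-s*p[1],P[1]+s*p[0]+c*p[1],p[2]])
E
python3 - <<'E'
from h import *
from scipy.optimize import least_squares
d=np.load('w1.npz');K,T,im=d['K'],d['T'],d['im']
pts=[((-.075,-.09,.035),(373.8,55)),((-.075,.09,.035),(372.8,206.3)),((-.1,-.089,.02),(384.3,59.7)),((-.1,.089,.02),(381.8,199.3)),((.01,0,.001),(296.7,139.3))]
f=lambda P:np.concatenate([proj(K,T,W(P,U(*a)))-b for a,b in pts])
r=least_squares(f,[.6,.06,1.73]);P=r.x;print(P,r.fun.round(1));np.save('P.npy',P)
Kt,Tt=[np.array(cams.camera_info('top')[k]) for k in 'KT'];print('top dial',proj(Kt,Tt,W(P,U(.01,0,.024))))
# dial angle: ray/plane slope
def onslope(px,n):
    c,s=np.cos(P[2]),np.sin(P[2]);Rm=np.array([[c,-s,0],[s,c,0],[0,0,1]])
    dd=Rm.T@(T[:3,:3]@np.linalg.solve(K,[*px,1.]));o=Rm.T@(T[:3,3]-[P[0],P[1],0])
    N=np.array([-.4226,0,.9063]);p0=np.array([0,0,.135])+N*n;q=o+dd*(N@(p0-o))/(N@dd)-p0
    return q@[.9063,0,.4226],q[1]
g=lambda x,y:((x-300)/5+250,y/5+100)
a=onslope(g(518,303),.024);b=onslope(g(578,210),.024);print('line',a,b,np.arctan2(a[1]-b[1],a[0]-b[0]));print('red',onslope(g(384,217),.001),'ptr',onslope(g(477,312),.012), 'knob centre',onslope(g(557,205),.024))
for z,lo,hi in((.026,(8,150,80),(18,255,255)),):
  for A,c,rr in blobs(mask(im,lo,hi),100): print(A,c,[ray(K,T,p,z).round(4)[:2].tolist() for p in cv2.boxPoints(rr)])
m=mask(im,(0,0,120),(180,40,255));m[:,:75]=0;m[:,115:]=0;m[:90]=0;m[160:]=0
for A,c,rr in blobs(m,100): print('steel',A,c,[ray(K,T,p,.016).round(4)[:2].tolist() for p in cv2.boxPoints(rr)])
print([W(P,U(-.075,0,.025)),W(P,U(.01,0,.024))])
E
```

```text
[0.57616746 0.04233676 1.77968702] [ 0.   0.3 -0.5 -0.2 -0.2 -0.8 -0.5  0.1  1.2  0.5]
top dial [348.0544903  185.03723307]
line (np.float64(0.02513923291152587), np.float64(0.020365027898997884)) (np.float64(0.009186799275367646), np.float64(0.0007309477194643102)) 0.8884876414188192
red (np.float64(0.04838548350723058), np.float64(0.001009051304227522)) ptr (np.float64(0.03128697728973679), np.float64(0.02351149102208787)) knob centre (np.float64(0.014212867119751914), np.float64(-0.0008090063482556129))
898 [ 97.0623608  176.88195991] [[0.4902, 0.3925], [0.4979, 0.3675], [0.3976, 0.3597], [0.3892, 0.3863]]
steel 841 [ 91.77407848 123.45422117] [[0.5645, 0.4035], [0.5727, 0.3768], [0.492, 0.3696], [0.4832, 0.3976]]
[array([ 0.59245416, -0.03449346,  0.1259625 ]), array([0.5763913 , 0.04128082, 0.1609772 ])]
```

{"fn": "carry_out", "kwargs": {
  "targets": [
    [[-2,-20,6,0,0,3,6],[-2,-20,6,0,0,3,6],[-2,-20,6,0,0,3,6],[-2,-20,6,0,0,3,6],[-2,-20,6,0,0,3,6],[-6,-38,27,0,0,4.6,5],[-6,-38,27,0,0,4.6,5],[-6,-38,27,0,0,4.6,5],[-6,-38,27,0,0,4.6,5],[-6,-38,27,0,0,4.6,5],[-6,-38,27,0,0,4.6,5],[-6,-38,27,0,0,4.6,5]]
  ]
}}

```text
t: 2.95
tcp_pos: [0.4187, 0.3784, 0.1057]
tool_rot: [0.999, 0.043, -0.001, 0.001]
force: [1.4, -0.5, 0.3]
finger_gap: 0.585
gripper_force: 0.0
```

{"fn": "carry_out", "kwargs": {
  "targets": [
    [[0,0,0,0,0,0,5],[0,0,0,0,0,0,5]]
  ]
}}

```text
t: 3.12
tcp_pos: [0.4192, 0.3777, 0.1067]
tool_rot: [0.999, 0.044, -0.002, 0.001]
force: [0.4, 0.1, -0.2]
finger_gap: 0.582
gripper_force: 0.0
```

Run:
```python
from h import *
im,K,T=shot('wrist');s=manip.sense();Rt=R.from_quat(s['tool_rot']).as_matrix();print(s['tcp_pos'],s['q'],Rt.round(3).tolist())
cv2.imwrite('pics/w2.png',im[:,:,::-1])
for A,c,rr in blobs(mask(im,(8,150,80),(18,255,255)),100):
  b=[ray(K,T,p,.026)[:2] for p in cv2.boxPoints(rr)];print(A,c,np.round(b,4).tolist(),np.mean(b,0))
```

```text
[0.42054345 0.37774358 0.10816315] [ 5.34447142e-01  6.50156275e-01  1.69957580e+00 -7.22442759e-04
  7.92633047e-01  2.01801637e+00] [[0.996, 0.088, -0.0], [0.088, -0.996, -0.001], [-0.0, 0.001, -1.0]]
4030 [322.61215881 177.19454094] [[0.4904, 0.3944], [0.4922, 0.3739], [0.3945, 0.3636], [0.3924, 0.3872]] [0.44237224 0.3797637 ]
```

View pics/w2.png

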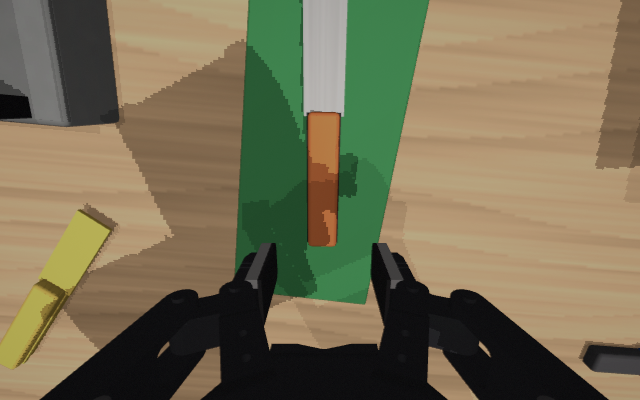

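The handle is centred between the jaws: it spans about (322,113) to (322,246), with steel above it. I'll descend and grip.

{"fn": "carry_out", "kwargs": {
  "targets": [
    [[0,0,4,0,0,0,5],[0,0,7,0,0,0,5],[0,0,8,0,0,0,5],[0,0,8,0,0,0,5],[0,0,8,0,0,0,5]]
  ]
}}

```text
t: 3.58
tcp_pos: [0.4213, 0.3783, 0.0294]
tool_rot: [0.999, 0.043, 0.001, -0.0]
force: [0.3, 0.0, 0.8]
finger_gap: 0.587
gripper_force: 0.0
```

{"fn": "carry_out", "kwargs": {
  "targets": [
    [[0,0,0,0,0,0,1],[0,0,0,0,0,0,1],[0,0,0,0,0,0,1],[0,0,0,0,0,0,1],[0,0,0,0,0,0,1],[0,0,0,0,0,0,1]]
  ],
  "force": 100
}}

```text
t: 4.08
tcp_pos: [0.4213, 0.3795, 0.0306]
tool_rot: [0.999, 0.044, 0.002, -0.001]
force: [1.3, -2.1, 6.7]
finger_gap: 0.232
gripper_force: 98.6
```

{"fn": "carry_out", "kwargs": {
  "targets": [
    [[0,0,-4,0,0,0,1],[0,0,-8,0,0,0,1],[0,0,-12,0,0,0,1],[0,0,-16,0,0,0,1],[0,0,-20,0,0,0,1],[0,0,-24,0,0,0,1],[0,0,-26,0,0,0,1],[0,0,-26,0,0,0,1]]
  ]
}}

```text
t: 4.75
tcp_pos: [0.4222, 0.3806, 0.2954]
tool_rot: [0.999, 0.045, 0.006, -0.003]
force: [0.6, 0.6, -1.2]
finger_gap: 0.223
gripper_force: 98.4
```

```bash
cat >> h.py <<'E'
def tool():
    s=manip.sense();return np.array(s['tcp_pos']),R.from_quat(s['tool_rot'])
def goal(p,Rg):
    p0,R0=tool();print('p0',p0.round(4),'shift cm',(R0.inv().apply(p-p0)*100).round(2),'rot',np.degrees((R0.inv()*Rg).as_rotvec()).round(1))
E
python3 - <<'E'
from h import *
im,K,T=shot('wrist');p,Rt=tool();print(p,Rt.as_matrix().round(3).tolist())
cv2.imwrite('pics/w3.png',im[:,:,::-1])
Tt=np.eye(4);Tt[:3,:3]=Rt.inv().as_matrix()@T[:3,:3];Tt[:3,3]=Rt.inv().apply(T[:3,3]-p)
m=mask(im,(8,150,80),(18,255,255))
for A,c,rr in blobs(m,200): print(A,c,[ray(K,Tt,q,.004).round(4).tolist() for q in cv2.boxPoints(rr)],cv2.boxPoints(rr).tolist())
im2=im[:300,200:440];cv2.imwrite('pics/w3c.png',cv2.resize(im2,None,fx=2,fy=2)[:,:,::-1])
it,K,T=shot('top')
for A,c,rr in blobs(mask(it,(8,150,110),(18,255,255)),50): print('top',A,c,cv2.boxPoints(rr).tolist(),proj(K,T,p))
E
```

```text
[0.42080615 0.37968083 0.29204107] [[0.996, 0.089, 0.007], [0.089, -0.996, 0.004], [0.007, -0.003, -1.0]]
8669 [324.24420348 212.66835852] [[0.0719, -0.0107, 0.004], [0.0719, 0.0104, 0.004], [-0.0278, 0.013, 0.004], [-0.0279, -0.0129, 0.004]] [[301.0, 120.0], [350.0, 120.0], [350.0, 315.0], [301.0, 315.0]]
```

View pics/w3c.png

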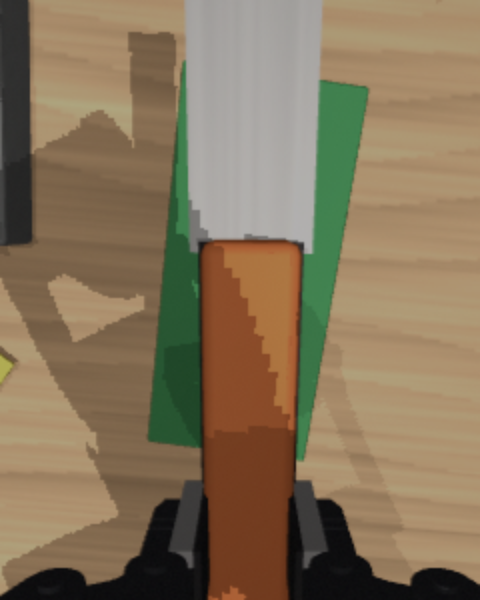

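The picture shows the handle straight between the pads, with its front end at (250,242) in the crop and the steel straight ahead of it. Next I'll compute the approach.

```bash
cat >> h.py <<'E'
P=np.load('P.npy');A=R.from_euler('z',P[2])
M=A.as_matrix()@np.array([[.9063,0,-.4226],[0,1,0],[.4226,0,.9063]]) # cols u v n
def tipgoal(u,v,n,pitch=0,dz=0,tx=.147,tz=.015):
    "pitch>0: tip raised"
    Rb=R.from_matrix(M)*R.from_euler('y',-pitch,degrees=True)*R.from_matrix(np.diag([1,-1,-1.]))
    p=W(P,U(u,v,n))-Rb.apply([tx,0,tz])+[0,0,dz];return p,Rb
E
python3 - <<'E'
from h import *
p,Rb=tipgoal(-.15,.06,.025,dz=.2);print(p)
goal(p,Rb)
p,Rb=tipgoal(-.15,.06,.025);print(p,Rb.as_matrix().round(3).tolist())
Rl=A*R.from_matrix(np.diag([1,-1,-1.]));goal(np.array([.55,-.1,.38]),Rl)
E
```

```text
[ 0.57679697 -0.24996402  0.24573908]
p0 [0.4195 0.3788 0.2894] shift cm [10.08 64.03  4.33] rot [ 21.2  18.6 -95.2]
[ 0.57679697 -0.24996402  0.04573908] [[-0.188, 0.978, -0.088], [0.887, 0.207, 0.413], [0.423, -0.0, -0.906]]
p0 [0.4195 0.3788 0.2894] shift cm [ 8.77 48.84 -9.09] rot [  0.1  -0.1 -96.9]
```

{"fn": "carry_out", "kwargs": {
  "targets": [
    [[1,3,-4,0,0,-7,1],[3,7,-8,0,0,-14,1],[4,11,-9,0,0,-21,1],[5,15,-9,0,0,-28,1],[6,19,-9,0,0,-35,1],[7,23,-9,0,0,-42,1],[8,27,-9,0,0,-49,1],[9,31,-9,0,0,-56,1],[9,35,-9,0,0,-63,1],[9,39,-9,0,0,-70,1],[9,43,-9,0,0,-77,1],[9,47,-9,0,0,-84,1]]
  ]
}}

```text
t: 5.85
tcp_pos: [0.5447, -0.0323, 0.3753]
tool_rot: [0.74, 0.673, -0.002, -0.002]
force: [1.1, 0.5, -1.6]
finger_gap: 0.227
gripper_force: 98.6
```

Run:
```python
from h import *
print(manip.sense()['q']);goal(*tipgoal(-.15,.06,.025,dz=.2))
```

```text
[-2.64117732e-01  2.95951858e-01  1.45817675e+00  2.46575279e-06
  1.39311192e+00 -1.69519756e-01]
p0 [ 0.5447 -0.0323  0.3753] shift cm [-21.38   5.32  12.91] rot [  3.5  24.7 -17.2]
```

{"fn": "carry_out", "kwargs": {
  "targets": [
    [[-4,1,0,1,5,-4,1],[-8,2,1,1.5,11,-8,1],[-12,3,2,2,17,-12,1],[-16,4,4,3,23,-16,1],[-20,5,7,3.5,24.7,-17.2,1],[-21.4,5.3,10,3.5,24.7,-17.2,1],[-21.4,5.3,12.9,3.5,24.7,-17.2,1],[-21.4,5.3,12.9,3.5,24.7,-17.2,1],[-21.4,5.3,12.9,3.5,24.7,-17.2,1]]
  ]
}}

```text
t: 6.6
tcp_pos: [0.5752, -0.2477, 0.2454]
tool_rot: [0.617, 0.756, 0.138, -0.17]
force: [0.2, -0.2, -0.6]
finger_gap: 0.225
gripper_force: 98.5
```

Run:
```python
from h import *
print(manip.sense()['q']);goal(*tipgoal(-.15,.06,.025))
```

```text
[-0.70471706  0.66513193  1.25250285  0.26580105  1.58134598 -0.95252707]
p0 [ 0.5752 -0.2477  0.2454] shift cm [-8.78  0.13 17.94] rot [ 0.1 -0.3 -0.4]
```

{"fn": "carry_out", "kwargs": {
  "targets": [
    [[-1.5,0,3,0,0,0,1],[-3,0,6.5,0,0,0,1],[-4.5,0,10,0,0,0,1],[-6,0,13.5,0,0,0,1],[-6.3,0.1,16.5,0.1,-0.3,-0.4,1],[-6.3,0.1,17.9,0.1,-0.3,-0.4,1],[-6.3,0.1,17.9,0.1,-0.3,-0.4,1],[-6.3,0.1,17.9,0.1,-0.3,-0.4,1]]
  ]
}}

```text
t: 7.27
tcp_pos: [0.5766, -0.2299, 0.062]
tool_rot: [0.613, 0.761, 0.136, -0.163]
force: [-0.8, -0.3, -0.3]
finger_gap: 0.23
gripper_force: 98.6
```

Run:
```python
from h import *
goal(*tipgoal(-.06,.06,.025))
im,K,T=shot('side');p,Rt=tool();tip=p+Rt.apply([.147,0,.015])
a=proj(K,T,tip);b=proj(K,T,W(P,U(-.075,.06,.025)));print('tip',tip,a,'mouth',b,proj(K,T,W(P,U(-.1,.089,.02))),proj(K,T,W(P,U(-.1,-.089,.02))))
x,y=b.astype(int);c=im[y-50:y+50,x-75:x+75];cv2.imwrite('pics/s1.png',cv2.resize(c,None,fx=5,fy=5,interpolation=cv2.INTER_CUBIC)[:,:,::-1]);print(x-75,y-50)
```

```text
p0 [ 0.5766 -0.2299  0.062 ] shift cm [ 6.54 -0.35  0.58] rot [0.3 0.5 0.4]
tip [ 0.5473731  -0.09422046  0.10975754] [343.93613818 247.74276261] mouth [336.78430784 235.14896172] [331.04056991 244.64563195] [379.69648925 231.75060897]
261 185
```

View pics/s1.png

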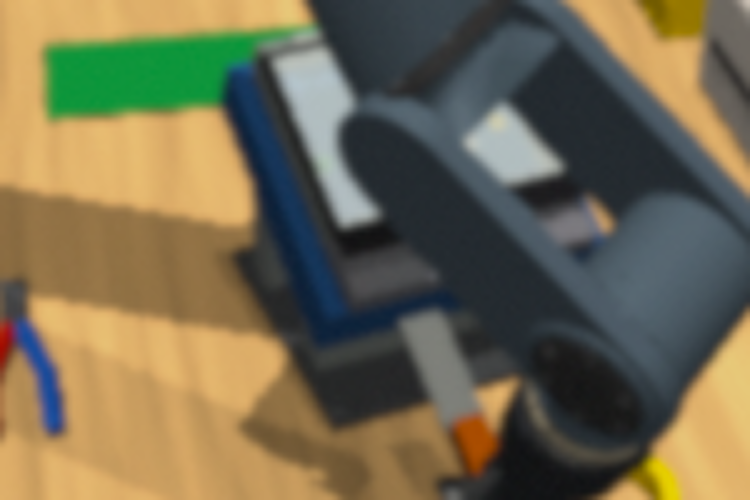

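Side view: the steel tip is at crop (422,315), about (345,248) in the image against (344,248) predicted, just short of the grey ledge whose near corner is at (331,246). I'll fine-align first, then insert.

{"fn": "carry_out", "kwargs": {
  "targets": [
    [[1,-0.3,0.5,0.3,0.5,0.4,1],[1,-0.3,0.5,0.3,0.5,0.4,1],[1,-0.3,0.5,0.3,0.5,0.4,1]]
  ]
}}

```text
t: 7.57
tcp_pos: [0.5705, -0.2205, 0.0614]
tool_rot: [0.615, 0.758, 0.136, -0.168]
force: [0.1, 0.3, -1.1]
finger_gap: 0.227
gripper_force: 98.6
```

Run:
```python
from h import *
goal(*tipgoal(-.06,.06,.025));cams.snapshot('top');goal(*tipgoal(-.06,.06,.025));cams.snapshot('top');goal(*tipgoal(-.06,.06,.025))
```

```text
p0 [ 0.5705 -0.2205  0.0614] shift cm [ 5.61 -0.    0.15] rot [ 0.   0.  -0.1]
p0 [ 0.5706 -0.2209  0.0611] shift cm [ 5.65 -0.01  0.13] rot [ 0.1  0.  -0.1]
p0 [ 0.5706 -0.2211  0.0608] shift cm [ 5.68 -0.01  0.11] rot [ 0.1  0.  -0.1]
```

{"fn": "carry_out", "kwargs": {
  "targets": [
    [[1,0,0.1,0,0,0,1],[2,0,0.1,0,0,0,1],[3,0,0.1,0,0,0,1],[3.6,0,0.1,0,0,0,1],[3.6,0,0.1,0,0,0,1]]
  ]
}}

```text
t: 8.08
tcp_pos: [0.563, -0.1863, 0.0751]
tool_rot: [0.615, 0.758, 0.136, -0.169]
force: [0.3, -0.4, -1.9]
finger_gap: 0.223
gripper_force: 98.6
```

{"fn": "carry_out", "kwargs": {
  "targets": [
    [[0.5,0,0,0,0,0,1],[1,0,0,0,0,0,1],[1.5,0,0,0,0,0,1],[1.8,0,0,0,0,0,1],[1.8,0,0,0,0,0,1]]
  ]
}}

```text
t: 8.5
tcp_pos: [0.5599, -0.1717, 0.0821]
tool_rot: [0.615, 0.758, 0.136, -0.169]
force: [1.6, 0.2, -0.9]
finger_gap: 0.228
gripper_force: 98.6
```

Run:
```python
from h import *
goal(*tipgoal(-.06,.06,.025));print(manip.sense()['force'])
```

```text
p0 [ 0.5599 -0.1717  0.0821] shift cm [ 0.2   0.03 -0.09] rot [-0.  -0.1 -0.1]
[ 1.55698161  0.16716963 -0.91827515]
```

{"fn": "carry_out", "kwargs": {
  "targets": [
    [[0.1,0,-0.7,0,0,0,1],[0.2,0,-1.4,0,0,0,1],[0.3,0,-2.1,0,0,0,1],[0.4,0,-2.8,0,0,0,1],[0.4,0,-3.5,0,0,0,1],[0.4,0,-3.5,0,0,0,1]]
  ]
}}

```text
t: 9.0
tcp_pos: [0.5633, -0.1843, 0.1169]
tool_rot: [0.616, 0.758, 0.137, -0.167]
force: [-1.1, -0.2, -3.0]
finger_gap: 0.224
gripper_force: 98.4
```

Run:
```python
from h import *
print(manip.sense()['force'])
im,K,T=shot('side');b=proj(K,T,W(P,U(-.03,.06,.05)))
x,y=b.astype(int);c=im[y-50:y+50,x-75:x+75];cv2.imwrite('pics/s2.png',cv2.resize(c,None,fx=5,fy=5,interpolation=cv2.INTER_CUBIC)[:,:,::-1]);print(x-75,y-50)
for th in(0,.2):print(th,[proj(K,T,W(P,U(.085-.16*np.cos(th),v,.03+.16*np.sin(th))))-[x-75,y-50] for v in(.09,-.09)])
```

```text
[-1.1139418  -0.16991954 -2.99110979]
258 169
0 [array([70.56351175, 67.60995053]), array([119.72402727,  54.96588228])]
0.2 [array([71.90482119, 62.02520509]), array([121.9649135 ,  49.38618861])]
```

View pics/s2.png

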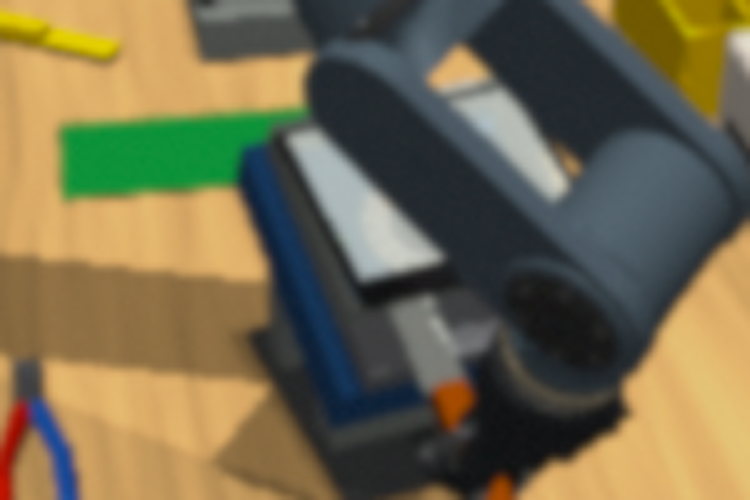

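The cover has risen to about 0.2 rad: the lip corner is at crop (362,305), as predicted, with the blade under it. I'll go on along the arc.

{"fn": "carry_out", "kwargs": {
  "targets": [
    [[0.5,0,-1.4,0,0,0,1],[1.1,0,-2.7,0,0,0,1],[2,0,-3.9,0,0,0,1],[2.9,0,-4.9,0,0,0,1],[4,0,-5.8,0,0,0,1],[5.1,0,-6.6,0,0,0,1],[6.3,0,-7.2,0,0,0,1],[7.5,0,-7.7,0,0,0,1],[8.8,0,-8,0,0,0,1],[10,0,-8.3,0,0,0,1],[10,0,-8.3,0,0,0,1]]
  ]
}}

```text
t: 9.97
tcp_pos: [0.5507, -0.1261, 0.2347]
tool_rot: [0.615, 0.758, 0.137, -0.169]
force: [0.6, 0.6, -1.0]
finger_gap: 0.225
gripper_force: 98.5
```

Run:
```python
from h import *
print(manip.sense()['force']);p,Rt=tool();q=A.inv().apply(p+Rt.apply([.147,0,.015])-[P[0],P[1],.135]);print('tip u v n',q@[.9063,0,.4226],q[1],q@[-.4226,0,.9063])
im,K,T=shot('side');b=proj(K,T,W(P,U(0,.06,.1)))
x,y=b.astype(int);c=im[y-50:y+50,x-75:x+75];cv2.imwrite('pics/s3.png',cv2.resize(c,None,fx=5,fy=5,interpolation=cv2.INTER_CUBIC)[:,:,::-1]);print(x-75,y-50)
for th in(.9,1.2,1.4):print(th,[(proj(K,T,W(P,U(.085-.16*np.cos(th),v,.03+.16*np.sin(th))))-[x-75,y-50])*5 for v in(.09,-.09)])
```

```text
[ 0.55175988  0.63420034 -1.03324228]
tip u v n 0.04459159488056372 0.05974659930771471 0.14319935610568943
257 153
0.9 [array([357.76036358, 235.49235178]), array([618.64736093, 176.96808169])]
1.2 [array([340.47331604, 158.52990648]), array([602.14409421, 103.62663953])]
1.4 [array([325.32656588, 110.4804042 ]), array([586.07497221,  58.16168828])]
```

View pics/s3.png

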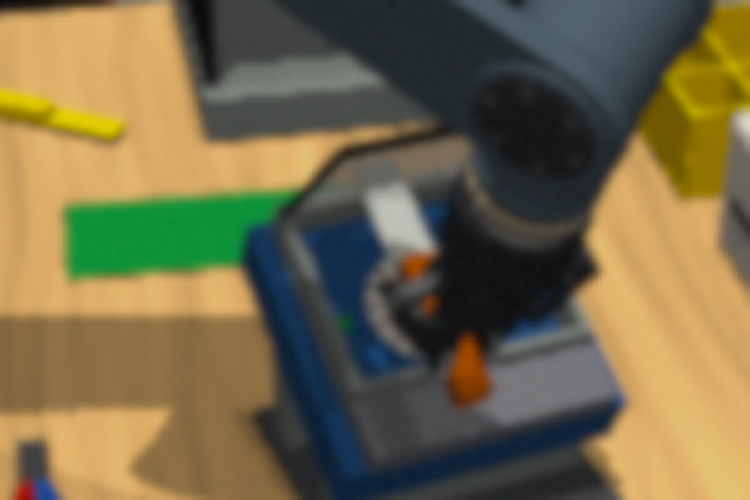

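The lip corner at crop (340,155) matches 1.2 rad. I'll push on to the stop.

{"fn": "carry_out", "kwargs": {
  "targets": [
    [[1.2,0,0,0,0,0,1],[2.4,0,-0.1,0,0,0,1],[3.5,0,0,0,0,0,1],[4.6,0,0.2,0,0,0,1],[5.7,0,0.5,0,0,0,1],[6.7,0,0.9,0,0,0,1],[7.2,0,1.1,0,0,0,1],[7.2,0,1.1,0,0,0,1],[7.2,0,1.1,0,0,0,1]]
  ]
}}

```text
t: 10.77
tcp_pos: [0.5365, -0.0597, 0.2531]
tool_rot: [0.615, 0.758, 0.136, -0.169]
force: [-0.1, -0.4, -0.7]
finger_gap: 0.225
gripper_force: 98.6
```

Run:
```python
from h import *
print(manip.sense()['force']);p,Rt=tool();q=A.inv().apply(p+Rt.apply([.147,0,.015])-[P[0],P[1],.135]);u,n=q@[.9063,0,.4226],q@[-.4226,0,.9063];print('tip u n',u,n,'theta',np.arctan2(n-.03,.085-u))
im,K,T=shot('side');b=proj(K,T,W(P,U(.1,.06,.12)))
# dark lip corner row: find via predicted
for th in(1.6,1.75,1.9):print(th,[(proj(K,T,W(P,U(.085-.16*np.cos(th),v,.03+.16*np.sin(th))))) for v in(.09,-.09)])
x,y=b.astype(int);print(x-60,y-50);cv2.imwrite('pics/s4.png',cv2.resize(im[y-50:y+50,x-60:x+90],None,fx=5,fy=5,interpolation=cv2.INTER_CUBIC)[:,:,::-1])
```

```text
[-0.13529436 -0.39431985 -0.67790992]
tip u n 0.11389339535204775 0.13101594434388475 theta 1.84938606193302
1.6 [array([318.65535626, 166.61006033]), array([370.40070263, 156.65085098])]
1.75 [array([315.96354072, 161.23422444]), array([367.27619414, 151.62750373])]
1.9 [array([313.24698255, 156.85043728]), array([364.0322355 , 147.56308966])]
262 125
```

{"fn": "carry_out", "kwargs": {
  "targets": [
    [[-3,0,0,0,0,0,1],[-6.5,0,-1,0,0,0,1],[-10,0,-3,0,0,0,1],[-12,0,-6,0,0,0,1],[-12,0,-10,0,0,0,1],[-12,0,-14,0,0,0,1],[-12,0,-16,0,0,0,1],[-12,0,-16,0,0,0,1]]
  ]
}}

```text
t: 11.48
tcp_pos: [0.5752, -0.2372, 0.3518]
tool_rot: [0.617, 0.758, 0.136, -0.163]
force: [0.9, -0.5, -1.2]
finger_gap: 0.227
gripper_force: 98.6
```

Run:
```python
from h import *
Rl=A*R.from_matrix(np.diag([1,-1,-1.]));goal(np.array([.53,-.15,.49]),Rl)
Rm=R.from_euler('z',5,degrees=True)*R.from_matrix(np.diag([1,-1,-1.]));goal(np.array([.42,.378,.49]),Rm)
im,K,T=shot('side');cv2.imwrite('pics/s5.png',im[:,:,::-1])
# dark lip bar: rows near the predicted line for several angles, mean grey
g=im.mean(2)
for th in np.arange(1.5,1.96,.05):
  L=[proj(K,T,W(P,U(.085-.155*np.cos(th),v,.03+.155*np.sin(th)))) for v in np.linspace(-.085,.085,40)]
  print(round(th,2),round(float(np.median([g[int(round(b)),int(round(a))] for a,b in L]))),end='; ')
```

```text
p0 [ 0.5752 -0.2372  0.3518] shift cm [14.35 -2.58 -8.65] rot [  0.4 -24.6  -0.2]
p0 [ 0.5752 -0.2372  0.3518] shift cm [63.4  -2.68 13.78] rot [-20.5 -18.7  95.1]
1.5 116; 1.55 116; 1.6 112; 1.65 103; 1.7 99; 1.75 64; 1.8 22; 1.85 13; 1.9 23; 1.95 43;
```

The lip bar shows at about 1.84 rad, so the cover is open. Returning the blade now.

{"fn": "carry_out", "kwargs": {
  "targets": [
    [[1,-1,-4,0,-5,0,1],[3,-2,-8,0,-11,0,1],[6,-2.6,-9,0,-17,0,1],[10,-2.6,-9,0,-23,0,1],[14,-2.6,-8.7,0.4,-24.6,0,1],[14.3,-2.6,-8.7,0.4,-24.6,0,1],[14.3,-2.6,-8.7,0.4,-24.6,0,1],[14.3,-2.6,-8.7,0.4,-24.6,0,1]]
  ]
}}

```text
t: 12.2
tcp_pos: [0.5284, -0.147, 0.4849]
tool_rot: [0.629, 0.777, -0.001, -0.007]
force: [0.6, 0.7, -1.1]
finger_gap: 0.223
gripper_force: 98.5
```

Run:
```python
from h import *
Rm=R.from_euler('z',5,degrees=True)*R.from_matrix(np.diag([1,-1,-1.]));goal(np.array([.42,.378,.49]),Rm)
```

```text
p0 [ 0.5284 -0.147   0.4849] shift cm [5.36e+01 3.20e-01 2.00e-02] rot [-1.   0.1 97. ]
```

{"fn": "carry_out", "kwargs": {
  "targets": [
    [[3.5,0,0,0,0,7,1],[7.5,0,0,0,0,14,1],[11.5,0,0,0,0,21,1],[15.5,0,0,0,0,28,1],[19.5,0,0,0,0,35,1],[23.5,0,0,0,0,42,1],[27.5,0,0,0,0,49,1],[31.5,0,0,0,0,56,1],[35.5,0,0,0,0,63,1],[39.5,0,0,0,0,70,1],[43.5,0,0,0,0,77,1],[47.5,0,0,0,0,84,1]]
  ]
}}

```text
t: 13.2
tcp_pos: [0.4382, 0.2867, 0.4873]
tool_rot: [0.978, 0.208, -0.007, -0.003]
force: [0.3, -0.6, -1.7]
finger_gap: 0.229
gripper_force: 98.5
```

Run:
```python
from h import *
Rm=R.from_euler('z',5,degrees=True)*R.from_matrix(np.diag([1,-1,-1.]));goal(np.array([.42,.378,.13]),Rm)
```

```text
p0 [0.4382 0.2867 0.4873] shift cm [ 2.47 -8.74 35.79] rot [-0.4  0.8 19. ]
```

{"fn": "carry_out", "kwargs": {
  "targets": [
    [[1,-3,1,0,0,7,1],[2,-6,3,0,0,14,1],[2.4,-8.7,7,0,0.4,19,1],[2.4,-8.7,11,0,0.4,19,1],[2.4,-8.7,15,0,0.4,19,1],[2.4,-8.7,19,0,0.4,19,1],[2.4,-8.7,23,0,0.4,19,1],[2.4,-8.7,27,0,0.4,19,1],[2.4,-8.7,31,0,0.4,19,1],[2.4,-8.7,35,0,0.4,19,1],[2.4,-8.7,36,0,0.4,19,1],[2.4,-8.7,36,0,0.4,19,1]]
  ]
}}

```text
t: 14.2
tcp_pos: [0.418, 0.3748, 0.1258]
tool_rot: [0.999, 0.046, -0.007, -0.001]
force: [0.3, -0.4, -0.4]
finger_gap: 0.23
gripper_force: 98.5
```

Run:
```python
from h import *
cams.snapshot('top')
Rm=R.from_euler('z',5,degrees=True)*R.from_matrix(np.diag([1,-1,-1.]));goal(np.array([.42,.378,.03]),Rm)
```

```text
p0 [0.4199 0.3762 0.1287] shift cm [ 0.1  -0.12  9.87] rot [-0.3  0.4  0.3]
```

{"fn": "carry_out", "kwargs": {
  "targets": [
    [[0.1,0,4,-0.3,0.4,0,1],[0.1,0,7.5,-0.3,0.4,0,1],[0.1,0,9,-0.3,0.4,0,1],[0.1,0,9.6,-0.3,0.4,0,1],[0.1,0,9.6,-0.3,0.4,0,1],[0.1,0,9.8,-0.3,0.4,0,1],[0.1,0,9.8,-0.3,0.4,0,1]]
  ]
}}

```text
t: 14.83
tcp_pos: [0.4225, 0.3793, 0.035]
tool_rot: [0.999, 0.047, 0.004, -0.003]
force: [-0.1, 0.2, -1.2]
finger_gap: 0.231
gripper_force: 98.5
```

{"fn": "carry_out", "kwargs": {
  "targets": [
    [[0,0,0,0,0,0,4.5],[0,0,0,0,0,0,4.5],[0,0,0,0,0,0,4.5],[0,0,0,0,0,0,4.5],[0,0,-1,0,0,0,4.5],[0,0,-4,0,0,0,4.5],[0,0,-8,0,0,0,4.5],[0,0,-12,0,0,0,4.5]]
  ]
}}

```text
t: 15.5
tcp_pos: [0.4194, 0.3775, 0.154]
tool_rot: [0.999, 0.047, 0.001, -0.001]
force: [0.7, -0.3, 0.1]
finger_gap: 0.524
gripper_force: 0.0
```

Run:
```python
from h import *
im,K,T=shot('wrist');print(tool()[0])
for A_,c,rr in blobs(mask(im,(8,150,80),(18,255,255)),100):
  b=[ray(K,T,p,.026)[:2] for p in cv2.boxPoints(rr)];print(A_,np.round(b,4).tolist(),np.mean(b,0))
```

```text
[0.42367059 0.38037602 0.16238279]
2762 [[0.394, 0.388], [0.4914, 0.395], [0.4932, 0.3737], [0.396, 0.3642]] [0.44364286 0.38020466]
```

Blade is back flat on the mat. Next the dial: rise, cross over the open cover, and approach along −n.

```bash
cat >> h.py <<'E'
def dialgoal(n,al):
    Rb=R.from_matrix(M)*R.from_euler('z',al,degrees=True)*R.from_matrix(np.diag([1,-1,-1.]));return W(P,U(.01,0,n)),Rb
E
python3 - <<'E'
from h import *
Rl=A*R.from_euler('z',-70,degrees=True)*R.from_matrix(np.diag([1,-1,-1.]))
goal(np.array([.59,-.08,.50]),Rl)
E
```

```text
p0 [0.4237 0.3804 0.1624] shift cm [ 12.75  47.12 -33.95] rot [ -0.3  -1.1 -26.5]
```

{"fn": "carry_out", "kwargs": {
  "targets": [
    [[0,0,-4,0,0,-3,6.5],[0,0,-8,0,0,-6,6.5],[0,0,-12,0,0,-9,6.5],[0,0,-16,0,0,-12,6.5],[0,0,-20,0,0,-15,6.5],[0,0,-24,0,0,-18,6.5],[0,0,-28,0,0,-21,6.5],[0,2,-31.5,0,0,-24,6.5],[1,5,-34,0,-1,-26.5,6.5],[2,9,-34,0,-1,-26.5,6.5],[3,13,-34,0,-1,-26.5,6.5],[4,17,-34,0,-1,-26.5,6.5]]
  ]
}}

```text
t: 16.55
tcp_pos: [0.4743, 0.2101, 0.494]
tool_rot: [0.961, 0.276, -0.005, -0.0]
force: [0.4, -0.1, -0.8]
finger_gap: 0.762
gripper_force: 0.0
```

Run:
```python
from h import *
Rl=A*R.from_euler('z',-70,degrees=True)*R.from_matrix(np.diag([1,-1,-1.]))
goal(np.array([.59,-.08,.50]),Rl);
```

```text
p0 [0.4743 0.2101 0.494 ] shift cm [-5.57 30.73 -0.66] rot [-0.2  0.5  0. ]
```

{"fn": "carry_out", "kwargs": {
  "targets": [
    [[-0.7,4,-0.7,0,0,0,6.5],[-1.5,8,-0.7,0,0,0,6.5],[-2.2,12,-0.7,0,0,0,6.5],[-3,16,-0.7,0,0,0,6.5],[-3.7,20,-0.7,0,0,0,6.5],[-4.5,24,-0.7,0,0,0,6.5],[-5.2,28,-0.7,0,0,0,6.5],[-5.5,30.7,-0.7,0,0,0,6.5],[-5.5,30.7,-0.7,0,0,0,6.5],[-5.5,30.7,-0.7,0,0,0,6.5]]
  ]
}}

```text
t: 17.38
tcp_pos: [0.5902, -0.0795, 0.4984]
tool_rot: [0.962, 0.274, -0.007, -0.001]
force: [0.2, 0.5, -0.1]
finger_gap: 0.767
gripper_force: 0.0
```

Run:
```python
from h import *
goal(*dialgoal(.22,-70));p,r=dialgoal(.22,-70);print(p,manip.sense()['q'])
```

```text
p0 [ 0.5902 -0.0795  0.4984] shift cm [ 2.57 -3.11 15.97] rot [23.2  9.2 -0.4]
[ 0.59356807 -0.03974819  0.338612  ] [-0.31875833  0.31957596  1.10628975 -0.00562577  1.72788809  0.6967445 ]
```

{"fn": "carry_out", "kwargs": {
  "targets": [
    [[0,1,0,6,2.5,0,6.5],[0,1,1,12,5,0,6.5],[0,0,3,18,7.2,0,6.5],[1,-1,7,23.2,9.2,-0.4,6.5],[2,-2.5,11,23.2,9.2,-0.4,6.5],[2.5,-3.1,15,23.2,9.2,-0.4,6.5],[2.6,-3.1,16,23.2,9.2,-0.4,6.5],[2.6,-3.1,16,23.2,9.2,-0.4,6.5]]
  ]
}}

```text
t: 18.05
tcp_pos: [0.5921, -0.0361, 0.3362]
tool_rot: [0.938, 0.271, 0.012, -0.218]
force: [-0.2, 0.5, -0.2]
finger_gap: 0.764
gripper_force: 0.0
```

Run:
```python
from h import *
im,K,T=shot('wrist');print(manip.sense()['q']);goal(*dialgoal(.022,-70))
cv2.imwrite('pics/w5.png',im[:,:,::-1])
pc=proj(K,T,W(P,U(.01,0,.024)));print('pred dial',pc)
g=cv2.cvtColor(im,cv2.COLOR_RGB2HSV)
# white scale centroid / orange pointer / red mark around the dial
N=M[:,2];o=W(P,U(0,0,0))
def sl(px,n):
    d=T[:3,:3]@np.linalg.solve(K,[*px,1.]);q0=o+N*n;q=T[:3,3]+d*(N@(q0-T[:3,3]))/(N@d)-o;return (M.T@q).round(4)
box=np.zeros(im.shape[:2],np.uint8);cv2.circle(box,tuple(int(v) for v in pc),130,255,-1)
m=mask(im,(0,0,150),(180,60,255))&box
for a,c,r in blobs(m,150): print('white',a,c.round(1),sl(c,.001),sl(c,.024),r)
for a,c,r in blobs(mask(im,(9,150,120),(20,255,255))&box,10): print('orange',a,c,sl(c,.008))
for a,c,r in blobs(mask(im,(0,130,90),(6,255,255))&box,10): print('red',a,c,sl(c,.001))
# dark knob
for a,c,r in blobs(mask(im,(0,0,0),(180,255,60))&box,800): print('dark',a,c,sl(c,.024),r)
```

```text
[-0.41601818  0.48461356  1.32571162  0.34911121  1.59800837  0.5538979 ]
p0 [ 0.5938 -0.0372  0.3391] shift cm [-0.12  0.23 19.74] rot [-0.1  0.1  0.3]
pred dial [327.22846409 178.71637596]
white 747 [341.8  96.7] [ 0.0249 -0.0859  0.001 ] [ 0.0259 -0.0849  0.024 ] ((339.33233642578125, 95.94078063964844), (106.77352905273438, 8.03671646118164), 21.655988693237305)
white 2675 [327.7 170.7] [ 0.0108 -0.004   0.001 ] [ 0.0127 -0.0086  0.024 ] ((327.0000305175781, 173.00001525878906), (76.36752319335938, 76.36752319335938), 45.0)
white 152 [380.3 197.8] [-0.0601  0.0051  0.001 ] [-0.0534 -0.0001  0.024 ] ((380.1752624511719, 197.85568237304688), (5.2798004150390625, 29.241971969604492), 23.962486267089844)
white 235 [342.1 258.5] [-0.0468  0.0974  0.001 ] [-0.041   0.0859  0.024 ] ((341.314453125, 259.2194519042969), (16.034154891967773, 39.558937072753906), 83.0887680053711)
orange 12 [303.83333333 188.08333333] [0.0303 0.0236 0.008 ]
red 33 [295.27272727 163.12121212] [0.0492 0.0006 0.001 ]
red 57 [275.61403509 295.0877193 ] [0.017 0.18  0.001]
dark 1579 [327.8860038  176.15262825] [ 0.0103 -0.003   0.024 ] ((327.0, 176.5), (47.0, 44.0), 90.0)
```

{"fn": "carry_out", "kwargs": {
  "targets": [
    [[0,0.2,4,0,0,0,6.5],[0,0.2,8,0,0,0,6.5],[0,0.2,12,0,0,0,6.5],[0,0.2,15,0,0,0,6.5],[0,0.2,17,0,0,0,6.5],[0,0.2,17,0,0,0,6.5]]
  ]
}}

```text
t: 18.6
tcp_pos: [0.5798, 0.0318, 0.1836]
tool_rot: [0.938, 0.271, 0.014, -0.216]
force: [-0.4, 0.1, -1.4]
finger_gap: 0.759
gripper_force: 0.0
```

Run:
```python
from h import *
cams.snapshot('wrist');goal(*dialgoal(.022,-70));print(manip.sense()['force'])
```

```text
p0 [0.5814 0.0306 0.1853] shift cm [-0.25 -0.1   2.89] rot [ 0.1 -0.   0.3]
[-0.01321991 -0.05243043  0.03959758]
```

{"fn": "carry_out", "kwargs": {
  "targets": [
    [[-0.1,-0.1,1,0,0,0,6.5],[-0.1,-0.1,2,0,0,0,6.5],[-0.1,-0.1,2.7,0,0,0,6.5],[-0.1,-0.1,2.7,0,0,0,6.5],[-0.1,-0.1,2.7,0,0,0,4],[-0.1,-0.1,2.7,0,0,0,4],[-0.1,-0.1,2.7,0,0,0,4],[-0.1,-0.1,2.7,0,0,0,4],[-0.1,-0.1,2.7,0,0,0,4]]
  ],
  "force": 30
}}

```text
t: 19.4
tcp_pos: [0.5767, 0.0415, 0.1604]
tool_rot: [0.938, 0.271, 0.016, -0.216]
force: [-1.4, 0.8, 3.8]
finger_gap: 0.567
gripper_force: 31.6
```

{"fn": "carry_out", "kwargs": {
  "targets": [
    [[0,0,0,0,0,5,4],[0,0,0,0,0,11,4],[0,0,0,0,0,17,4],[0,0,0,0,0,23,4],[0,0,0,0,0,29,4],[0,0,0,0,0,35,4],[0,0,0,0,0,41,4],[0,0,0,0,0,46,4],[0,0,0,0,0,50,4],[0,0,0,0,0,50,4],[0,0,0,0,0,50,4],[0,0,0,0,0,50,4]]
  ]
}}

```text
t: 20.4
tcp_pos: [0.5767, 0.0415, 0.1603]
tool_rot: [0.965, -0.15, -0.077, -0.202]
force: [-1.1, -1.0, 5.2]
finger_gap: 0.573
gripper_force: 31.8
```

{"fn": "carry_out", "kwargs": {
  "targets": [
    [[0,0,0,0,0,0,6.5],[0,0,0,0,0,0,6.5],[0,0,0,0,0,0,6.5],[0,0,0,0,0,0,6.5],[0,0,-3,0,0,0,6.5],[0,0,-7,0,0,0,6.5],[0,0,-11,0,0,0,6.5],[0,0,-14,0,0,0,6.5],[0,0,-14,0,0,0,6.5]]
  ]
}}

```text
t: 21.15
tcp_pos: [0.5929, -0.0196, 0.2926]
tool_rot: [0.965, -0.151, -0.07, -0.2]
force: [1.1, -0.5, -0.0]
finger_gap: 0.761
gripper_force: 0.0
```

```bash
cat > chk.py <<'E'
from h import *
im,K,T=shot('wrist');print(tool()[0])
cv2.imwrite('pics/w6.png',im[:,:,::-1])
pc=proj(K,T,W(P,U(.01,0,.024)))
N=M[:,2];o=W(P,U(0,0,0))
def sl(px,n):
    d=T[:3,:3]@np.linalg.solve(K,[*px,1.]);q0=o+N*n;q=T[:3,3]+d*(N@(q0-T[:3,3]))/(N@d)-o;return (M.T@q).round(4)
box=np.zeros(im.shape[:2],np.uint8);cv2.circle(box,tuple(int(v) for v in pc),100,255,-1)
for a,c,r in blobs(mask(im,(0,0,0),(180,255,60))&box,800):print('knob',a,c,sl(c,.024),r)
for a,c,r in blobs(mask(im,(0,0,130),(180,70,255))&box,15): print('white',a,c.round(1),sl(c,.001),sl(c,.024),r)
for a,c,r in blobs(mask(im,(9,130,100),(20,255,255))&box,5): print('orange',a,c,sl(c,.008))
for a,c,r in blobs(mask(im,(0,110,90),(7,255,255))&box,5): print('red',a,c,sl(c,.001))
E
python3 chk.py
```

```text
[ 0.59110429 -0.0181193   0.28973505]
knob 1920 [324.084375   194.83541667] [ 0.0085 -0.0015  0.024 ] ((323.5, 193.5), (55.0, 51.0), 90.0)
knob 1058 [259.64555766 235.38941399] [0.0848 0.0033 0.024 ] ((260.0632629394531, 235.64999389648438), (134.70693969726562, 8.853032112121582), 55.24408721923828)
white 558 [271.4 119.4] [ 0.0185 -0.0864  0.001 ] [ 0.0149 -0.0849  0.024 ] ((269.22137451171875, 120.72586059570312), (9.243886947631836, 80.30329895019531), 58.570438385009766)
white 3570 [324.2 185.9] [ 0.0068 -0.004   0.001 ] [ 0.0041 -0.009   0.024 ] ((323.5, 189.0), (86.0, 89.0), 90.0)
white 156 [394.2 165.6] [-0.0648  0.0125  0.001 ] [-0.0619  0.0062  0.024 ] ((394.2299499511719, 167.11000061035156), (24.324474334716797, 12.303659439086914), 81.8698959350586)
white 214 [389.6 180.4] [-0.0541  0.0239  0.001 ] [-0.052   0.0167  0.024 ] ((389.4878845214844, 180.03977966308594), (32.52941131591797, 7.176470756530762), 61.927513122558594)
white 255 [418.6 201.2] [-0.0706  0.0588  0.001 ] [-0.0673  0.0489  0.024 ] ((418.00506591796875, 200.42892456054688), (9.33336353302002, 39.04338455200195), 4.085616588592529)
white 77 [413.8 226.6] [-0.0544  0.0822  0.001 ] [-0.0523  0.0705  0.024 ] ((413.50006103515625, 226.50001525878906), (16.546903610229492, 6.7082037925720215), 63.43495178222656)
white 28 [407.2 246.9] [-0.0382  0.1004  0.001 ] [-0.0373  0.0872  0.024 ] ((407.75006103515625, 246.25003051757812), (4.242640495300293, 9.192388534545898), 45.0)
white 34 [343.5 284. ] [0.0443 0.1066 0.001 ] [0.0387 0.0929 0.024 ] ((343.5000305175781, 284.0000305175781), (0.44721317291259766, 36.671512603759766), 63.43495178222656)
orange 19 [296.78947368 206.68421053] [ 0.0411 -0.0004  0.008 ]
red 36 [290.33333333 209.72222222] [0.0504 0.0008 0.001 ]
```

```bash
cat >> chk.py <<'E'
print('---')
g=im.min(2).astype(float);b2=np.zeros(im.shape[:2],np.uint8)
cen=(323.5,193.5);cv2.circle(b2,(323,193),21,255,-1)
print(np.percentile(g[b2>0],[10,50,80,90,97]))
m=((g>110)&(b2>0)).astype(np.uint8)
for a,c,r in blobs(m,8):
    ys,xs=np.nonzero(m);q=np.array([sl(p,.024)[:2] for p in zip(xs,ys)])
print(len(q),q.mean(0),cv2.fitLine(q.astype(np.float32)*1000,cv2.DIST_HUBER,0,.01,.01).ravel())
E
python3 chk.py | sed -n '1p;/---/,$p'
```

```text
[ 0.58938526 -0.01688655  0.28754567]
---
[ 23.  24.  34.  61. 157.]
78 [0.01880385 0.00044103] [9.9999744e-01 2.2547974e-03 1.8858683e+01 4.1751483e-01]
```

Run:
```python
from h import *
im,K,T=shot('side');g=im.mean(2)
for th in np.arange(1.6,1.96,.05):
  L=[proj(K,T,W(P,U(.085-.155*np.cos(th),v,.03+.155*np.sin(th)))) for v in np.linspace(-.085,.085,40)]
  print(round(th,2),round(float(np.median([g[int(round(b)),int(round(a))] for a,b in L]))),end='; ')
im,K,T=shot('top')
for a,c,r in blobs(mask(im,(8,170,120),(18,255,255)),50):print('handle',a,ray(K,T,c,.026))
for a,c,r in blobs(mask(im,(25,150,100),(32,255,255)),100):print('yellow',a,ray(K,T,c,.02))
```

```text
1.6 105; 1.65 98; 1.7 91; 1.75 58; 1.8 22; 1.85 13; 1.9 22; 1.95 44; handle 139 [0.4410271  0.37859159 0.026     ]
yellow 1435 [0.96151879 0.46271461 0.02      ]
yellow 363 [0.32382893 0.60145458 0.02      ]
```

```bash
python3 -c "
from station import sign_off
print(sign_off())"
```

```text
the job is handed in; nothing more can be done
None
```

Job handed in at about 21 s of the 72 s allowed, no verdict returned: last measurements put the cover open at about 1.85 rad, the dial within about 0.03 rad of zero and the blade flat on the mat; the tape was hidden from the top camera in the final check.

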